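# Turn the reversed polishing spindle end for end in its rest

### The job

Two alike polishing spindles lie side by side in the wooden rest, but one lies the wrong way round, with its brass flange at the red end plate. Lift that spindle clear of the end plates and its neighbour, turn it end for end and lay it gently back into the same pair of notches, so that its tapered nose points to the red plate like the other one. Strike nothing on the way, and leave the other spindle and the things standing round the rest where they are.

Things in the scene. Friction and masses are not known exactly. Their poses are not given: they have to be found in the camera images.
- rest: Fixed rest. Board 128x256 mm (x, y), 12 mm thick; origin under its centre on the bench. Saddle bars at y = -42 and +42 mm (12 mm thick, tops about 60 mm up), each with 45-degree V notches at x = -37 and +37 that centre a spindle, axis along y, 52 mm above the bench. End plates, tops 78 mm up: inner faces at y = +118 (red) and -118 mm (grey). Between the bars the shaft is free for fingers.
- spindle_mid (a point): Centre, on the axis, of the steel spindle lying the wrong way round, in the notches at the rest's x = +37, up to 8 mm lengthwise off the middle. 200 mm long, about 0.3 kg. Its y axis runs along it to the nose (at the start opposite to the rest's y). Shaft 18 mm thick from y = -80 to +64, tapered nose to +100, 32 mm brass flange at -82, brass stub to -100 mm. It balances here.
- spindle_nose (a point): Tip of the tapered nose of that same spindle (its y = +100 mm, on its axis). Overhead, in the world: a motor 75 mm thick hangs at x 0.32, y 0.25 from 0.49 m up, its cord left of it; a lamp arm and rack stand at the right (x 0.5, y -0.5, up to about 0.45 m); pots with brushes and files at x 0.40, y -0.06 and x 0.49, y -0.21 reach about 0.25 m.
- other_spindle_mid (a point): Centre of the other, equal spindle, lying in the notches at x = -37, 74 mm away, nose (+y) already at the red plate. Round the rest stand loose: a green bottle with a dark cap (55 mm wide, 104 mm tall, beside the board near the red plate), a brass-coloured cup (43 wide, 23 tall, beyond the grey plate) and blue pliers (beside the board).

How it is judged:
By the outcome, as a careful person would: the job done as asked, in the order asked, and still so for the second after the job is handed in, with the robot touching nothing.
It also fails if it takes over 48 s, if anything falls off the work surface, if the arm or the gripper's body presses on something with over 40 N, if the wrist force passes 120 N, or if a joint passes its speed limit or range.

### The arm

A 7-joint arm with a two-finger parallel gripper is mounted at the origin on a cart in front of the work surface, level with it; the furniture and walls round the work are solid. World frame = base frame: x ahead of the robot, y to its left, z up, the work surface at z = 0. Lengths are in m, angles in rad, forces in N, time in s.
With the tool pointing down it reaches from about 0.4 to 0.85 m from the base axis. Payload 4.5 kg.
Tool frame: the origin (TCP) lies midway between the tips of the shut fingers; the grasp point (between the pads) lies 19 mm behind it; z points along the fingers, y is the line along which they close (so a half turn about z gives the same grasp; the last joint's range is limited). The gripper opens to 88 mm and grips with 3 to 60 N. Pads are 18 mm wide; open, the fingers measure 123 mm over their backs; the gripper's body (75 mm by 187 mm) begins 45 mm behind the grasp point.
Start: joints at [1.364, 0.689, -0.195, 1.565, 0.157, 0.902, -0.215], TCP at [0.149, -0.607, 0.239] pointing down, gripper open.
Joint ranges: [-3.01, 3.01], [-0.46, 2.08], [-1.47, 1.51], [0.13, 2.56], [-1, 4.14], [0.04, 2.09], [-2.66, 2.66]. Speed limits (rad/s): [2.57, 2.57, 3.14, 3.14, 3.14, 3.14, 3.14].

### API

Orientations are given as a unit quaternion [x, y, z, w].
In Python, from plant import get_state, viewer, workorder gives the robot as it stands. The module is installed in compiled form; this text tells all that it offers.
- The arm moves only by the tool step_arm, never from a script. Its argument "motion" is a list of rows, each an object of numbers: "wx", "wy", "wz": the turn, a rotation vector about the tool's x, y, z each as a share of 180 degrees, from -1 to 1; "dx", "dy", "dz": the shift along the tool's x, y, z each as a share of 8 cm, from -1 to 1; "claw": the finger opening in mm, from 0 to 88.1. A call has 1 to 8 rows; each row is the pose to reach, as a shift and turn from the pose commanded when the call began, along the tool's axes at that moment, turning the shorter way round; what a row does not reach only later rows make up. A row lasts 1/10 s, in which the tool goes at most 50 mm and 8.59 degrees, less where a joint would pass 70% of its speed; a pose out of reach is approached as far as the arm can. A call with a number of a shift or a turn outside -1 to 1 is refused whole. A call with a gripper value outside its range is refused whole. The fingers move at their own pace and stop on an object; "force" is the grip in N (left out, the last holds). Time passes only in rows, so rows that repeat a pose let the fingers close. It gives the time, the measured TCP pose, the force, the opening and the grip force at its end, in the units of the state.
- get_state(): the state, without advancing time (a new reading comes with each control period).
- viewer.snapshot(name): name is "scene" or "side" or "wrist"; returns (picture, depth): 400x640x3 uint8, red, green, blue; 400x640 float32, m along the optical axis (not along the pixel's ray), 0 where there is no reading.
- viewer.calibration(name): a dict with "vfov" (degrees; the focal length in pixels is half the picture's height over the tangent of half this angle, whatever the lens; pixels are square), "cx", "cy" (the principal point, pixels), "extrinsics" (4x4, takes a point from camera to world coordinates). Camera axes: x right, y down, z forward; pixel columns grow to the right and rows downward; lengths in m; the calibration is good to about 2 mm. The wrist camera is an equidistant fisheye: a pixel r from the principal point sees the ray r / f radians off the axis. A picture is of the moment at which its call begins: read the wrist's pose just before it. calibration takes no time and is no camera call; for the wrist camera it gives the pose at the moment of the call.
- workorder.finish_job(): hands the job in; it is judged then, once.
The state is a dict: "clock": time; "q": joint angles; "qd": joint speeds; "joint_torque": joint torques, N m; "tool_pos": TCP position; "eef_rot": TCP orientation; "contact_force": force on the tool from outside, world axes, zero at the start; "moment": the same for the moment, N m; "opening": opening from 0.0 (shut) to 1.0 (fully open); "finger_force": force on a finger pad.
Only numpy, scipy, OpenCV 4.12 (cv2) and the standard library are available. Lean on these libraries where they do the work, as an engineer would, in place of code of your own. Each camera call takes 0.05 s, during which the arm holds its last target. There are 200 camera calls.

## Working session

There is one attempt and no reset: what is moved stays moved. The work goes in short steps, Python scripts to look and compute and a tool call to move; the robot and the scene stay as the last step left them, time stands still between calls to the robot, and variables do not carry over. Pictures are saved under pics/ and viewed, at most 10 in all, crops included, and the job is handed in when it is done.

Besides the shell and the picture viewer there is one more tool, called after "Request:" as name([rows], argument=value, ...), one row to a line, values as JSON. step_arm: Moves the arm, as the interface text tells. Shift numbers are shares of 8 cm and turn numbers shares of 180 degrees, none past 1 either way. Its arguments: {"type":"object","properties":{"motion":{"type":"array","items":{"type":"object","properties":{"wx":{"type":"number","minimum":-1,"maximum":1},"wy":{"type":"number","minimum":-1,"maximum":1},"wz":{"type":"number","minimum":-1,"maximum":1},"dx":{"type":"number","minimum":-1,"maximum":1},"dy":{"type":"number","minimum":-1,"maximum":1},"dz":{"type":"number","minimum":-1,"maximum":1},"claw":{"type":"number"}}}},"force":{"type":"number"}},"required":["motion"]}

```bash
mkdir -p pics; cat > h.py <<'E'
import numpy as np, cv2
from plant import get_state, viewer, workorder
def snap(n,f):
    c=viewer.calibration(n); p,d=viewer.snapshot(n)
    np.savez(f'pics/{f}.npz',p=p,d=d,vfov=c['vfov'],cx=c['cx'],cy=c['cy'],E=np.array(c['extrinsics']))
    cv2.imwrite(f'pics/{f}.png',p[:,:,::-1]); return p,d,c
def load(f): return np.load(f'pics/{f}.npz')
def ray(c,u,v,fish=False):
    f=200/np.tan(np.radians(c['vfov'])/2); x=(np.asarray(u,float)-c['cx'])/f; y=(np.asarray(v,float)-c['cy'])/f
    if fish:
        r=np.hypot(x,y)+1e-12; D=np.stack([x/r*np.sin(r),y/r*np.sin(r),np.cos(r)],-1)
    else: D=np.stack([x,y,np.ones_like(x)],-1)
    E=c['E']; return E[:3,3], D@E[:3,:3].T
def plane(c,u,v,z,fish=False):
    o,d=ray(c,u,v,fish); t=(z-o[2])/d[...,2]; return o+d*t[...,None]
def cloud(c):
    v,u=np.mgrid[:400,:640]; o,d=ray(c,u,v); return o+d*c['d'][...,None]
E
python3 - <<'E'
from h import *
for n in('scene','side','wrist'):
    p,d,c=snap(n,n+'0'); print(n,c['vfov'],c['cx'],c['cy'],np.round(c['extrinsics'],3).tolist(),p.shape)
print(get_state())
a=np.vstack([cv2.imread('pics/scene0.png'),cv2.imread('pics/side0.png')])
cv2.imwrite('pics/a.png',cv2.resize(a,(480,600),interpolation=cv2.INTER_AREA))
E
```

```text
scene 53.683635230707935 317.53782007012455 197.15621967958973 [[0.862, -0.37, 0.346, 0.214], [-0.506, -0.653, 0.563, -0.32], [0.018, -0.66, -0.751, 0.725], [0.0, 0.0, 0.0, 1.0]] (400, 640, 3)
side 45.933704014026915 329.1031635420794 193.50372095001907 [[-0.932, -0.202, 0.3, 0.235], [-0.361, 0.563, -0.743, 0.776], [-0.019, -0.801, -0.598, 0.587], [0.0, 0.0, 0.0, 1.0]] (400, 640, 3)
wrist 65.70646984690485 320.4941352451975 193.30215604383685 [[0.239, -0.937, -0.256, 0.214], [-0.971, -0.231, -0.062, -0.591], [-0.002, 0.264, -0.965, 0.384], [0.0, 0.0, 0.0, 1.0]] (400, 640, 3)
{'clock': 0.15, 'q': array([ 1.36380904,  0.68976001, -0.19455576,  1.56604442,  0.15731835,
        0.90249479, -0.21508   ]), 'qd': array([ 0.00118353, -0.00119823, -0.00010611, -0.00502528,  0.00096347,
        0.00032385, -0.00055532]), 'joint_torque': array([-1.13860984e-03, -5.27862597e+01, -1.26811791e+00, -1.53586954e+01,
       -5.24410664e-02,  3.96210206e-03,  1.23515269e-04]), 'tool_pos': array([ 0.14891306, -0.60654055,  0.23813071]), 'eef_rot': array([ 9.92754544e-01,  1.20158165e-01, -1.25088118e-04, -6.44893231e-04]), 'contact_force': array([-0.74033967,  0.51297137,  0.16420964]), 'moment': array([ 0.02326427,  0.01511661, -0.06216931]), 'finger_force': 0.0, 'opening': 0.9963198939637374}
```

View pics/scene0.png

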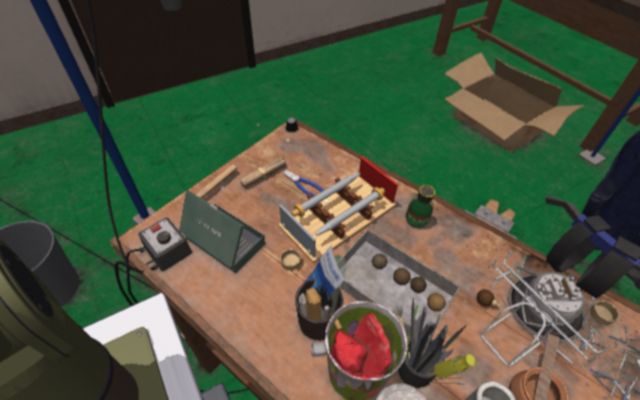

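View pics/side0.png

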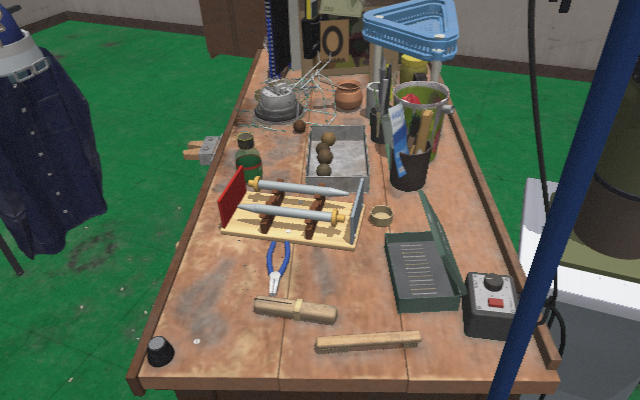

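The scene view shows the rest near (340,208). In the side view the red plate is at (232,200) and the grey one at (357,215). The far spindle (250,187)→(350,192) has its flange at red, so it is the wrong one. Next I'll measure it.

```bash
python3 - <<'E'
from h import *
for n,(x0,y0,x1,y1) in {'scene0':(265,145,445,265),'side0':(205,125,415,265)}.items():
    im=cv2.imread(f'pics/{n}.png')[y0:y1,x0:x1]; cv2.imwrite(f'pics/{n}c.png',cv2.resize(im,None,fx=3.8,fy=3.8,interpolation=cv2.INTER_CUBIC))
    c=load(n); P=cloud(c); hsv=cv2.cvtColor(c['p'],cv2.COLOR_RGB2HSV)
    H,S,V=cv2.split(hsv); box=np.zeros((400,640),bool); box[y0:y1,x0:x1]=1; ok=box&(c['d']>0)
    red=ok&((H<6)|(H>174))&(S>170)&(V>80)
    Q=P[red]; print(n,'red',len(Q),np.round(np.percentile(Q,[5,50,95],0),3).tolist())
    g=ok&(S<60)&(P[...,2]>.045)&(P[...,2]<.075); Q=P[g]
    k,l,st,ce=cv2.connectedComponentsWithStats(g.astype(np.uint8))
    for i in range(1,k):
        if st[i,4]>40:
            R=P[l==i]; m=np.median(R,0); d=cv2.fitLine(R[:,:2].astype(np.float32),cv2.DIST_HUBER,0,.01,.01).ravel()
            t=(R[:,:2]-d[2:])@d[:2]; print(st[i],ce[i].round(),m.round(4),'ang',np.degrees(np.arctan2(d[1],d[0])).round(1),'ends',(d[2:]+t.min()*d[:2]).round(4),(d[2:]+t.max()*d[:2]).round(4),'zmax',np.percentile(R[:,2],95).round(4))
E
```

```text
scene0 red 691 [[0.669, 0.115, 0.022], [0.677, 0.17, 0.054], [0.687, 0.22, 0.077]]
[301 173  59  37 447] [328. 192.] [0.5503 0.1824 0.0575] ang 10.2 ends [0.4778 0.1694] [0.6481 0.2   ] zmax 0.0606
[316 191  63  44 522] [348. 212.] [0.5584 0.1094 0.0576] ang 9.0 ends [0.4689 0.0939] [0.646  0.1219] zmax 0.0607
[279 206  36  44 302] [297. 229.] [0.4392 0.1235 0.0608] ang -80.6 ends [0.4282 0.1877] [0.4478 0.0696] zmax 0.0741
side0 red 714 [[0.668, 0.12, 0.021], [0.675, 0.18, 0.053], [0.686, 0.229, 0.077]]
[236 150  12  10  50] [240. 154.] [0.7223 0.0646 0.069 ] ang -5.4 ends [0.7043 0.0659] [0.7354 0.063 ] zmax 0.0743
[387 154  10  18  74] [392. 162.] [ 0.4181 -0.0241  0.0594] ang -33.8 ends [ 0.4055 -0.015 ] [ 0.4282 -0.0301] zmax 0.0728
[399 161  16  14 151] [408. 168.] [ 0.3807 -0.0106  0.0621] ang 27.5 ends [ 0.3693 -0.0162] [ 0.3992 -0.0006] zmax 0.0732
[258 180  92  16 764] [301. 188.] [0.5589 0.1182 0.0561] ang 10.3 ends [0.4676 0.1018] [0.6433 0.1338] zmax 0.0603
[351 182  13  50 162] [357. 210.] [0.4344 0.152  0.0602] ang -81.1 ends [0.4284 0.1911] [0.4459 0.0789] zmax 0.0736
[238 204  94  18 839] [287. 212.] [0.5516 0.1916 0.0565] ang 8.8 ends [0.473  0.1805] [0.6478 0.2075] zmax 0.0603
```

View pics/scene0c.png

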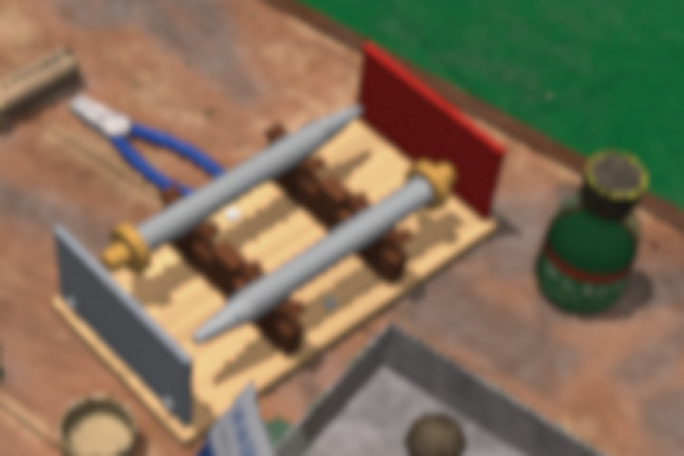

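View pics/side0c.png

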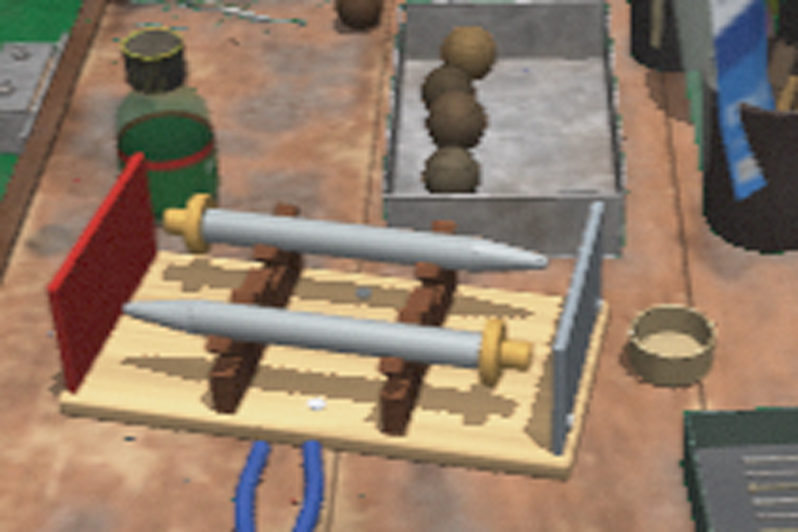

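The crops confirm it: the flange of the far spindle is at red (scene px ≈ (380,192)) and its nose at (317,232). Mid is about (0.567, 0.115), yaw about 9.6°. I'll raise the arm first, then cross high over the pots.

Request:
step_arm([
  {"dz": -0.5},
  {"dz": -1},
  {"dz": -1},
])

```text
$.motion[0]: bad value
```

Request:
step_arm([
  {"dz": -0.5},
  {"dz": -1},
  {"dz": -1},
])

```text
$.motion[0]: bad value
```

```bash
python3 - <<'E'
from h import *
s=get_state(); print(s['clock'],s['q'].round(3),s['tool_pos'],s['eef_rot'].round(4))
for n in('scene0','side0'):
    c=load(n);P=cloud(c).reshape(-1,3);P=P[(c['d'].ravel()>0)]
    for lo,hi in((.1,.2),(.2,.3),(.3,.4),(.4,.5),(.5,.9)):
        Q=P[(P[:,2]>lo)&(P[:,2]<hi)&(P[:,0]>.1)&(P[:,0]<.85)&(abs(P[:,1])<.75)]
        c2,k=np.unique((Q[:,:2]/.06).round().astype(int),axis=0,return_counts=True)
        print(n,lo,[tuple((a*.06).round(2)) for a,b in zip(c2,k) if b>5])
E
```

```text
0.15 [ 1.364  0.69  -0.195  1.566  0.157  0.902 -0.215] [ 0.14891306 -0.60654055  0.23813071] [ 9.928e-01  1.202e-01 -1.000e-04 -6.000e-04]
scene0 0.1 [(np.float64(0.12), np.float64(0.3)), (np.float64(0.18), np.float64(0.42)), (np.float64(0.24), np.float64(0.24)), (np.float64(0.24), np.float64(0.3)), (np.float64(0.3), np.float64(-0.12)), (np.float64(0.3), np.float64(0.12)), (np.float64(0.3), np.float64(0.18)), (np.float64(0.3), np.float64(0.24)), (np.float64(0.36), np.float64(-0.24)), (np.float64(0.36), np.float64(-0.18)), (np.float64(0.36), np.float64(-0.12)), (np.float64(0.36), np.float64(-0.06)), (np.float64(0.42), np.float64(-0.24)), (np.float64(0.42), np.float64(-0.18)), (np.float64(0.42), np.float64(-0.12)), (np.float64(0.42), np.float64(-0.06)), (np.float64(0.42), np.float64(0.0)), (np.float64(0.48), np.float64(-0.3)), (np.float64(0.48), np.float64(-0.24)), (np.float64(0.48), np.float64(-0.18)), (np.float64(0.48), np.float64(-0.12)), (np.float64(0.66), np.float64(-0.36)), (np.float64(0.66), np.float64(-0.3)), (np.float64(0.66), np.float64(-0.24)), (np.float64(0.66), np.float64
[... 4407 characters left out ...]
.float64(-0.6)), (np.float64(0.6), np.float64(-0.54)), (np.float64(0.6), np.float64(-0.48)), (np.float64(0.6), np.float64(-0.42)), (np.float64(0.66), np.float64(-0.6)), (np.float64(0.66), np.float64(-0.54)), (np.float64(0.72), np.float64(-0.54)), (np.float64(0.72), np.float64(-0.48)), (np.float64(0.78), np.float64(-0.48)), (np.float64(0.78), np.float64(-0.42)), (np.float64(0.84), np.float64(-0.48))]
side0 0.3 [(np.float64(0.18), np.float64(0.3)), (np.float64(0.18), np.float64(0.36)), (np.float64(0.18), np.float64(0.42))]
side0 0.4 [(np.float64(0.18), np.float64(0.36)), (np.float64(0.18), np.float64(0.42)), (np.float64(0.24), np.float64(0.36))]
side0 0.5 [(np.float64(0.18), np.float64(0.42))]
```

Request:
step_arm([
  {"dx": 0, "dy": 0, "dz": -0.5, "wx": 0, "wy": 0, "wz": 0, "claw": 60},
  {"dx": 0, "dy": 0, "dz": -1, "wx": 0, "wy": 0, "wz": 0, "claw": 60},
  {"dx": 0, "dy": 0, "dz": -1, "wx": 0, "wy": 0, "wz": 0, "claw": 60},
], force=30)

```text
clock: 0.45
tool_pos: [0.1502, -0.6099, 0.3242]
eef_rot: [0.993, 0.12, 0.001, 0.005]
contact_force: [-0.4, -1.2, -0.4]
opening: 0.752
finger_force: 0.0
```

Request:
step_arm([
  {"dx": 0, "dy": 0, "dz": -0.5, "wx": 0, "wy": 0, "wz": 0, "claw": 60},
  {"dx": 0, "dy": 0, "dz": -1, "wx": 0, "wy": 0, "wz": 0, "claw": 60},
  {"dx": 0, "dy": 0, "dz": -1, "wx": 0, "wy": 0, "wz": 0, "claw": 60},
])

```text
clock: 0.75
tool_pos: [0.15, -0.6093, 0.4039]
eef_rot: [0.993, 0.12, 0.001, 0.005]
contact_force: [0.3, -0.2, 0.7]
opening: 0.685
finger_force: 0.0
```

```bash
python3 - <<'E'
from h import *
s=get_state(); print(s['clock'],s['q'].round(3),s['tool_pos'],s['eef_rot'].round(4),s['opening'])
E
```

```text
0.75 [ 1.367  0.55  -0.207  1.31   0.113  1.283 -0.172] [ 0.15003011 -0.60930668  0.40393178] [0.9928 0.1199 0.0011 0.0051] 0.6851212491831925
```

Request:
step_arm([
  {"dx": 0.36, "dy": -0.45, "dz": 0, "wx": 0, "wy": 0, "wz": 0, "claw": 60},
  {"dx": 0.73, "dy": -0.9, "dz": 0, "wx": 0, "wy": 0, "wz": 0, "claw": 60},
  {"dx": 0.73, "dy": -0.9, "dz": 0, "wx": 0, "wy": 0, "wz": 0, "claw": 60},
])

```text
clock: 1.05
tool_pos: [0.1923, -0.5166, 0.3978]
eef_rot: [0.992, 0.125, 0.001, -0.003]
contact_force: [-0.2, -0.9, 1.1]
opening: 0.681
finger_force: 0.0
```

Request:
step_arm([
  {"dx": 0.36, "dy": -0.45, "dz": 0, "wx": 0, "wy": 0, "wz": 0, "claw": 60},
  {"dx": 0.73, "dy": -0.9, "dz": 0, "wx": 0, "wy": 0, "wz": 0, "claw": 60},
  {"dx": 0.73, "dy": -0.9, "dz": 0, "wx": 0, "wy": 0, "wz": 0, "claw": 60},
])

```text
clock: 1.35
tool_pos: [0.2313, -0.4336, 0.3983]
eef_rot: [0.992, 0.125, 0.001, -0.002]
contact_force: [-0.1, -0.2, 0.3]
opening: 0.677
finger_force: 0.0
```

```bash
python3 - <<'E'
from h import *
s=get_state(); print(s['clock'],s['q'].round(3),s['tool_pos'],s['eef_rot'].round(4),s['opening'])
E
```

```text
1.35 [ 1.167  0.338 -0.257  1.7    0.091  1.118 -0.436] [ 0.23134353 -0.43362518  0.39829845] [ 9.922e-01  1.248e-01  6.000e-04 -2.000e-03] 0.677403587671085
```

Request:
step_arm([
  {"dx": 0.36, "dy": -0.43, "dz": 0, "wx": 0, "wy": 0, "wz": 0, "claw": 60},
  {"dx": 0.72, "dy": -0.85, "dz": 0, "wx": 0, "wy": 0, "wz": 0, "claw": 60},
  {"dx": 0.72, "dy": -0.85, "dz": 0, "wx": 0, "wy": 0, "wz": 0, "claw": 60},
])

```text
clock: 1.65
tool_pos: [0.2705, -0.355, 0.3985]
eef_rot: [0.992, 0.125, 0.001, -0.001]
contact_force: [-0.5, -0.5, 0.2]
opening: 0.681
finger_force: 0.0
```

Request:
step_arm([
  {"dx": 0.36, "dy": -0.43, "dz": 0, "wx": 0, "wy": 0, "wz": 0, "claw": 60},
  {"dx": 0.72, "dy": -0.85, "dz": 0, "wx": 0, "wy": 0, "wz": 0, "claw": 60},
  {"dx": 0.72, "dy": -0.85, "dz": 0, "wx": 0, "wy": 0, "wz": 0, "claw": 60},
])

```text
clock: 1.95
tool_pos: [0.31, -0.2757, 0.3986]
eef_rot: [0.992, 0.125, 0.001, -0.001]
contact_force: [0.5, -0.3, 0.6]
opening: 0.681
finger_force: 0.0
```

Request:
step_arm([
  {"dx": 0.43, "dy": -0.47, "dz": 0, "wx": 0, "wy": 0, "wz": 0, "claw": 60},
  {"dx": 0.87, "dy": -0.95, "dz": 0, "wx": 0, "wy": 0, "wz": 0, "claw": 60},
  {"dx": 0.87, "dy": -0.95, "dz": 0, "wx": 0, "wy": 0, "wz": 0, "claw": 60},
])

```text
clock: 2.25
tool_pos: [0.3598, -0.1852, 0.3988]
eef_rot: [0.992, 0.125, 0.001, -0.001]
contact_force: [0.1, -0.6, 0.2]
opening: 0.682
finger_force: 0.0
```

```bash
python3 - <<'E'
from h import *
s=get_state(); print(s['clock'],s['q'].round(3),s['tool_pos'],s['eef_rot'].round(4),s['opening'])
E
```

```text
2.25 [ 0.692  0.206 -0.41   1.904  0.091  1.049 -1.076] [ 0.35982136 -0.18517469  0.39876023] [ 9.922e-01  1.249e-01  1.100e-03 -9.000e-04] 0.6818260509291009
```

Request:
step_arm([
  {"dx": 0.43, "dy": -0.38, "dz": 0, "wx": 0, "wy": 0, "wz": 0, "claw": 60},
  {"dx": 0.86, "dy": -0.75, "dz": 0, "wx": 0, "wy": 0, "wz": 0, "claw": 60},
  {"dx": 0.86, "dy": -0.75, "dz": 0, "wx": 0, "wy": 0, "wz": 0, "claw": 60},
])

```text
clock: 2.55
tool_pos: [0.4127, -0.1109, 0.3987]
eef_rot: [0.992, 0.124, 0.001, -0.001]
contact_force: [0.3, -0.2, -0.4]
opening: 0.682
finger_force: 0.0
```

Request:
step_arm([
  {"dx": 0.43, "dy": -0.38, "dz": 0, "wx": 0, "wy": 0, "wz": 0, "claw": 60},
  {"dx": 0.86, "dy": -0.75, "dz": 0, "wx": 0, "wy": 0, "wz": 0, "claw": 60},
  {"dx": 0.86, "dy": -0.75, "dz": 0, "wx": 0, "wy": 0, "wz": 0, "claw": 60},
])

```text
clock: 2.85
tool_pos: [0.4649, -0.0363, 0.3984]
eef_rot: [0.992, 0.124, 0.001, -0.002]
contact_force: [-0.2, 0.5, -0.6]
opening: 0.68
finger_force: 0.0
```

Request:
step_arm([
  {"dx": 0.43, "dy": -0.38, "dz": 0.4, "wx": 0, "wy": 0, "wz": 0.026, "claw": 60},
  {"dx": 0.86, "dy": -0.75, "dz": 0.8, "wx": 0, "wy": 0, "wz": 0.026, "claw": 60},
  {"dx": 0.86, "dy": -0.75, "dz": 0.8, "wx": 0, "wy": 0, "wz": 0.026, "claw": 60},
  {"dx": 0.86, "dy": -0.75, "dz": 0.8, "wx": 0, "wy": 0, "wz": 0.026, "claw": 60},
])

```text
clock: 3.25
tool_pos: [0.5144, 0.0337, 0.333]
eef_rot: [0.997, 0.08, -0.002, 0.0]
contact_force: [-0.7, -1.1, 0.3]
opening: 0.683
finger_force: 0.0
```

```bash
python3 - <<'E'
from h import *
s=get_state(); print(s['clock'],s['q'].round(3),s['tool_pos'],s['eef_rot'].round(4),s['opening'])
snap('wrist','w1')
E
```

```text
3.25 [ 0.142  0.456 -0.456  1.748  0.233  0.996 -1.813] [0.51438422 0.03372635 0.33295906] [ 9.968e-01  8.000e-02 -1.800e-03  2.000e-04] 0.6825745067641796
```

View pics/w1.png

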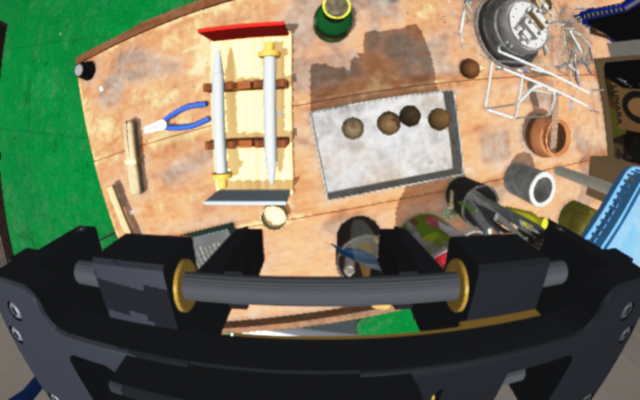

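The wrist view shows the wrong spindle with its flange at (270,50) and nose tip at (271,183). I'll move above it and take a second view.

Request:
step_arm([
  {"dx": 0.41, "dy": -0.45, "dz": 0.4, "wx": 0, "wy": 0, "wz": 0, "claw": 60},
  {"dx": 0.82, "dy": -0.89, "dz": 0.8, "wx": 0, "wy": 0, "wz": 0, "claw": 60},
  {"dx": 0.82, "dy": -0.89, "dz": 0.8, "wx": 0, "wy": 0, "wz": 0, "claw": 60},
  {"dx": 0.82, "dy": -0.89, "dz": 0.8, "wx": 0, "wy": 0, "wz": 0, "claw": 60},
  {"dx": 0.82, "dy": -0.89, "dz": 0.8, "wx": 0, "wy": 0, "wz": 0, "claw": 60},
])

```text
clock: 3.8
tool_pos: [0.5681, 0.1126, 0.2718]
eef_rot: [0.997, 0.078, 0.0, 0.001]
contact_force: [0.7, -0.7, 0.2]
opening: 0.684
finger_force: 0.0
```

```bash
python3 - <<'E'
from h import *
s=get_state(); print(s['clock'],s['q'].round(3),s['tool_pos'],s['eef_rot'].round(4),s['opening'])
snap('wrist','w2')
E
```

```text
3.8 [-0.03   0.609 -0.42   1.661  0.297  0.935 -1.975] [0.5681402  0.11257171 0.27176245] [9.969e-01 7.820e-02 3.000e-04 1.100e-03] 0.6835436915654696
```

View pics/w2.png

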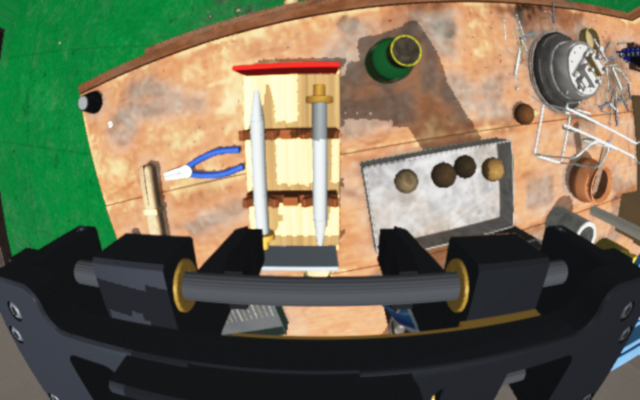

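The second view shows the wrong spindle from its flange at (319,95) to its nose at (320,245). Below it are both bars at rows ≈132 and ≈198, and the red plate edge is at row ≈68.

```bash
cat > m.py <<'E'
from h import *
def meas(f,col,rows,tip,red,n=0):
    c=load(f);H,S,V=cv2.split(cv2.cvtColor(c['p'],cv2.COLOR_RGB2HSV))
    g=((S<70)&(V>60)); u=[];v=[];w=[]
    for r in range(*rows):
        a=b=col
        if not g[r,col]: continue
        while g[r,a-1] and col-a<14:a-=1
        while g[r,b+1] and b-col<14:b+=1
        if b-col<13 and col-a<13: u.append((a+b)/2);v.append(r);w.append(b-a+1)
    print(f,'rows',len(v),'w',np.unique(w,return_counts=True)[1].tolist(),np.median(w))
    return c,np.array(u),np.array(v)
def line(c,u,v,z):
    P=plane(c,u,v,z,True)[:,:2].astype(np.float32); d=cv2.fitLine(P,cv2.DIST_HUBER,0,.001,.001).ravel()
    if d[0]<0:d[:2]*=-1
    return d
E
python3 - <<'E'
from m import *
A=meas('w1',270,(75,160),None,None); B=meas('w2',319,(108,212),None,None)
for nm,(A,B) in {'wrong':(A,B),'other':(meas('w1',219,(75,165),0,0),meas('w2',260,(125,220),0,0))}.items():
  for z in(.042,.047,.052,.057,.062):
    a,b=line(*A,z),line(*B,z); f=lambda d,x:d[3]+(x-d[2])*d[1]/d[0]
    print(nm,z,[round(float(f(d,x)),4) for d in(a,b) for x in(.5,.567,.63)],np.degrees(np.arctan2([a[1],b[1]],[a[0],b[0]])).round(2))
# brass, nose tip, red edges along column
for f,co in(('w1',271),('w2',319)):
    c=load(f);p=c['p'];print(f,[ (r,*p[r,co].tolist()) for r in (range(170,192) if f=='w1' else range(232,252))])
    print([ (r,*p[r,co].tolist()) for r in (range(22,62) if f=='w1' else range(62,110))])
E
```

```text
w1 rows 31 w [1, 24, 5, 1] 13.0
w2 rows 60 w [7, 33, 19, 1] 15.0
w1 rows 90 w [31, 51, 6, 2] 13.0
w2 rows 58 w [6, 23, 5, 1, 15, 8] 15.5
wrong 0.042 [0.1039, 0.1147, 0.1248, 0.1018, 0.1128, 0.1231] [9.12 9.28]
wrong 0.047 [0.1031, 0.1138, 0.1239, 0.1018, 0.1128, 0.1231] [9.12 9.28]
wrong 0.052 [0.1022, 0.113, 0.1231, 0.1018, 0.1128, 0.1231] [9.12 9.28]
wrong 0.057 [0.1014, 0.1121, 0.1223, 0.1018, 0.1128, 0.1231] [9.12 9.28]
wrong 0.062 [0.1006, 0.1113, 0.1214, 0.1018, 0.1127, 0.123] [9.12 9.28]
other 0.042 [0.1811, 0.1922, 0.2026, 0.1817, 0.1908, 0.1994] [9.38 7.74]
other 0.047 [0.1794, 0.1905, 0.2009, 0.1807, 0.1898, 0.1984] [9.38 7.74]
other 0.052 [0.1777, 0.1887, 0.1991, 0.1797, 0.1888, 0.1973] [9.38 7.74]
other 0.057 [0.1759, 0.187, 0.1974, 0.1786, 0.1877, 0.1963] [9.38 7.74]
other 0.062 [0.1742, 0.1853, 0.1957, 0.1776, 0.1867, 0.1953] [9.38 7.74]
w1 [(170, 248, 251, 251), (171, 248, 251, 251), (172, 248, 250, 250), (173, 248, 250, 250), (174, 247, 250, 249), (175, 246, 249, 249), (176, 246, 249, 248), (177, 245, 248, 248), (178, 244, 247, 247), (179, 243, 247, 246), (180, 242, 2
[... 1755 characters left out ...]
228, 189, 125), (77, 228, 188, 124), (78, 228, 190, 126), (79, 227, 189, 125), (80, 227, 189, 125), (81, 228, 189, 125), (82, 228, 189, 125), (83, 225, 183, 115), (84, 215, 169, 87), (85, 220, 170, 75), (86, 223, 172, 75), (87, 223, 173, 75), (88, 222, 172, 75), (89, 222, 172, 75), (90, 221, 172, 75), (91, 221, 171, 74), (92, 220, 171, 74), (93, 218, 170, 73), (94, 208, 160, 68), (95, 190, 144, 61), (96, 204, 156, 67), (97, 214, 165, 71), (98, 215, 166, 71), (99, 211, 162, 70), (100, 202, 155, 67), (101, 188, 147, 79), (102, 175, 156, 127), (103, 175, 177, 172), (104, 176, 184, 183), (105, 177, 184, 184), (106, 178, 185, 185), (107, 177, 184, 184), (108, 175, 183, 184), (109, 174, 182, 184)]
```

```bash
python3 - <<'E'
from m import *
for f,co,r in(('w1',271,(42,183.7,25.6,189.3)),('w2',319,(84,245,66.9,246))):
    c=load(f); uu=[co,320 if f=='w2' else 271.5,co,co]
    for k,(u,v,z) in enumerate(zip(uu,r,(.052,.052,.078,.078))): print(f,'stub tip red grey'.split()[k],plane(c,np.array([u]),np.array([v]),z,True)[0].round(4))
# bars: brown mask in w2 via wrist near spindle sides
for f,cols in(('w1',(245,255)),('w2',(290,300))):
    c=load(f)
    for co in cols:
        p=c['p'][:,co].astype(int).sum(1); d=[r for r in range(60,246) if p[r]<330]; 
        s=np.split(d,np.where(np.diff(d)>1)[0]+1); print(f,co,[(x[0],x[-1],plane(c,np.array([co]),np.array([(x[0]+x[-1])/2]),.06,True)[0,:2].round(4).tolist()) for x in s if 4<len(x)<20])
s=get_state();print(s['tool_pos'],s['eef_rot'])
# bottle by depth
c=load('scene0');P=cloud(c);H,S,V=cv2.split(cv2.cvtColor(c['p'],cv2.COLOR_RGB2HSV));m=np.zeros((400,640),bool);m[183:230,403:438]=1
Q=P[m&(P[...,2]>.03)&(c['d']>0)];print('bottle',np.percentile(Q,[2,50,98],0).round(3).tolist())
E
```

```text
w1 stub [0.6654 0.1262 0.052 ]
w1 tip [0.4674 0.0964 0.052 ]
w1 red [0.6827 0.1251 0.078 ]
w1 grey [0.4665 0.093  0.078 ]
w2 stub [0.6656 0.1287 0.052 ]
w2 tip [0.4674 0.0962 0.052 ]
w2 red [0.6821 0.1313 0.078 ]
w2 grey [0.4778 0.0991 0.078 ]
w1 245 [(np.int64(190), np.int64(199), [0.4476, 0.1318]), (np.int64(227), np.int64(245), [0.3831, 0.1264])]
w1 255 [(np.int64(81), np.int64(89), [0.602, 0.1368]), (np.int64(137), np.int64(145), [0.5258, 0.126]), (np.int64(190), np.int64(199), [0.45, 0.1172]), (np.int64(229), np.int64(245), [0.3843, 0.111])]
w2 290 [(np.int64(66), np.int64(72), [0.6775, 0.164]), (np.int64(128), np.int64(135), [0.6056, 0.1531]), (np.int64(190), np.int64(197), [0.5322, 0.1429])]
w2 300 [(np.int64(66), np.int64(73), [0.6784, 0.1526]), (np.int64(128), np.int64(136), [0.6067, 0.1416]), (np.int64(190), np.int64(202), [0.531, 0.1306])]
[0.56823111 0.11243954 0.27207176] [9.96960599e-01 7.78979718e-02 6.70368463e-04 1.01068934e-03]
bottle [[0.686, 0.021, 0.032], [0.701, 0.038, 0.067], [0.728, 0.065, 0.104]]
```

Request:
step_arm([
  {"dx": -0.02, "dy": -0.008, "dz": 0.4, "wx": 0, "wy": 0, "wz": -0.0015, "claw": 60},
  {"dx": -0.02, "dy": -0.008, "dz": 0.8, "wx": 0, "wy": 0, "wz": -0.0015, "claw": 60},
  {"dx": -0.02, "dy": -0.008, "dz": 1, "wx": 0, "wy": 0, "wz": -0.0015, "claw": 60},
  {"dx": -0.02, "dy": -0.008, "dz": 1, "wx": 0, "wy": 0, "wz": -0.0015, "claw": 60},
])

```text
clock: 4.25
tool_pos: [0.5652, 0.1128, 0.19]
eef_rot: [0.997, 0.081, -0.002, 0.001]
contact_force: [-0.3, 0.5, 0.6]
opening: 0.677
finger_force: 0.0
```

Request:
step_arm([
  {"dx": 0, "dy": 0, "dz": 0.4, "wx": 0, "wy": 0, "wz": 0, "claw": 60},
  {"dx": 0, "dy": 0, "dz": 0.7, "wx": 0, "wy": 0, "wz": 0, "claw": 60},
  {"dx": 0, "dy": 0, "dz": 0.9, "wx": 0, "wy": 0, "wz": 0, "claw": 60},
  {"dx": 0, "dy": 0, "dz": 0.9, "wx": 0, "wy": 0, "wz": 0, "claw": 60},
  {"dx": 0, "dy": 0, "dz": 0.9, "wx": 0, "wy": 0, "wz": 0, "claw": 60},
  {"dx": 0, "dy": 0, "dz": 0.9, "wx": 0, "wy": 0, "wz": 0, "claw": 60},
])

```text
clock: 4.85
tool_pos: [0.5677, 0.1157, 0.1207]
eef_rot: [0.997, 0.081, 0.002, -0.0]
contact_force: [0.0, 0.4, 0.2]
opening: 0.682
finger_force: 0.0
```

```bash
python3 - <<'E'
from h import *
s=get_state(); print(s['clock'],s['q'].round(3),s['tool_pos'],s['eef_rot'].round(4),s['opening'],s['contact_force'])
E
```

```text
4.85 [-0.092  0.805 -0.326  1.805  0.423  0.597 -2.086] [0.56770357 0.11566115 0.12066772] [ 9.967e-01  8.140e-02  1.700e-03 -2.000e-04] 0.6816929739538027 [0.03636509 0.3722117  0.19854138]
```

Request:
step_arm([
  {"dx": 0, "dy": 0, "dz": 0, "wx": 0, "wy": 0, "wz": 0, "claw": 60},
  {"dx": 0, "dy": 0, "dz": 0, "wx": 0, "wy": 0, "wz": 0, "claw": 60},
])

```text
clock: 5.05
tool_pos: [0.5669, 0.1158, 0.1196]
eef_rot: [0.997, 0.082, 0.001, -0.0]
contact_force: [-0.3, 0.1, -0.7]
opening: 0.683
finger_force: 0.0
```

```bash
python3 - <<'E'
from h import *
snap('wrist','w3'); s=get_state(); print(s['clock'],s['q'].round(3),s['qd'].round(3),s['tool_pos'],s['eef_rot'].round(4))
from scipy.spatial.transform import Rotation as R
print(R.from_quat(s['eef_rot']).as_matrix().round(4))
E
```

```text
5.1 [-0.093  0.807 -0.325  1.806  0.424  0.597 -2.086] [-0.001  0.005  0.     0.003 -0.    -0.003 -0.001] [0.5667603  0.11579917 0.11937434] [ 9.967e-01  8.180e-02  6.000e-04 -0.000e+00]
[[ 9.866e-01  1.630e-01  1.100e-03]
 [ 1.630e-01 -9.866e-01  2.000e-04]
 [ 1.100e-03  0.000e+00 -1.000e+00]]
```

View pics/w3.png

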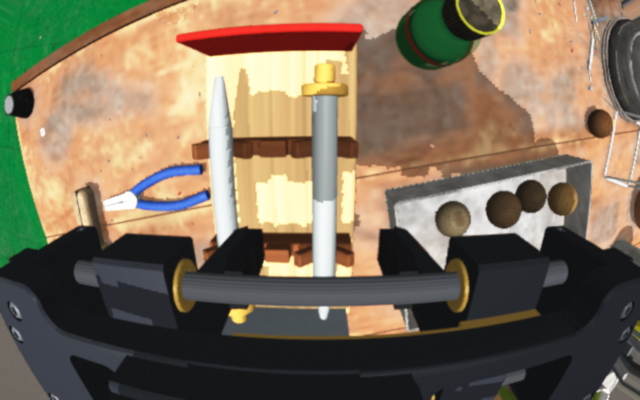

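The spindle sits at column ≈325 and the fingers' middle at ≈321, so the tool is about 3 mm too far left. I'll correct that and go down.

Request:
step_arm([
  {"dx": -0.01, "dy": 0.038, "dz": 0.2, "wx": 0, "wy": 0, "wz": 0, "claw": 60},
  {"dx": -0.01, "dy": 0.038, "dz": 0.4, "wx": 0, "wy": 0, "wz": 0, "claw": 60},
  {"dx": -0.01, "dy": 0.038, "dz": 0.5, "wx": 0, "wy": 0, "wz": 0, "claw": 60},
  {"dx": -0.01, "dy": 0.038, "dz": 0.5, "wx": 0, "wy": 0, "wz": 0, "claw": 60},
  {"dx": -0.01, "dy": 0.038, "dz": 0.5, "wx": 0, "wy": 0, "wz": 0, "claw": 60},
  {"dx": -0.01, "dy": 0.038, "dz": 0.5, "wx": 0, "wy": 0, "wz": 0, "claw": 60},
])

```text
clock: 5.7
tool_pos: [0.5666, 0.1129, 0.0794]
eef_rot: [0.997, 0.082, 0.001, -0.0]
contact_force: [0.3, 0.2, -0.6]
opening: 0.677
finger_force: 0.0
```

```bash
python3 - <<'E'
from h import *
s=get_state(); print(s['clock'],s['q'].round(3),s['qd'].round(3),s['tool_pos'],s['eef_rot'].round(4))
E
```

```text
5.7 [-0.11   0.867 -0.288  1.827  0.457  0.513 -2.111] [ 0.001  0.001  0.001  0.002  0.002 -0.002 -0.001] [0.56660414 0.11291475 0.07940336] [ 9.966e-01  8.190e-02  6.000e-04 -1.000e-04]
```

Request:
step_arm([
  {"dx": 0, "dy": 0, "dz": 0.2, "wx": 0, "wy": 0, "wz": 0, "claw": 60},
  {"dx": 0, "dy": 0, "dz": 0.4, "wx": 0, "wy": 0, "wz": 0, "claw": 60},
  {"dx": 0, "dy": 0, "dz": 0.57, "wx": 0, "wy": 0, "wz": 0, "claw": 60},
  {"dx": 0, "dy": 0, "dz": 0.57, "wx": 0, "wy": 0, "wz": 0, "claw": 60},
  {"dx": 0, "dy": 0, "dz": 0.57, "wx": 0, "wy": 0, "wz": 0, "claw": 60},
  {"dx": 0, "dy": 0, "dz": 0.57, "wx": 0, "wy": 0, "wz": 0, "claw": 60},
])

```text
clock: 6.3
tool_pos: [0.5667, 0.1128, 0.0338]
eef_rot: [0.997, 0.082, 0.001, -0.0]
contact_force: [0.8, -0.8, 0.6]
opening: 0.686
finger_force: 0.0
```

Request:
step_arm([
  {"dx": 0, "dy": 0, "dz": 0, "wx": 0, "wy": 0, "wz": 0, "claw": 26},
  {"dx": 0, "dy": 0, "dz": 0, "wx": 0, "wy": 0, "wz": 0, "claw": 26},
  {"dx": 0, "dy": 0, "dz": 0, "wx": 0, "wy": 0, "wz": 0, "claw": 22},
  {"dx": 0, "dy": 0, "dz": 0, "wx": 0, "wy": 0, "wz": 0, "claw": 22},
  {"dx": 0, "dy": 0, "dz": 0, "wx": 0, "wy": 0, "wz": 0, "claw": 22},
])

```text
clock: 6.8
tool_pos: [0.5661, 0.1127, 0.0331]
eef_rot: [0.997, 0.082, 0.0, 0.0]
contact_force: [0.6, 0.4, -0.3]
opening: 0.265
finger_force: 0.0
```

```bash
python3 - <<'E'
from h import *
s=get_state(); print(s['clock'],s['q'].round(3),s['qd'].round(3),s['tool_pos'],s['eef_rot'].round(4),s['contact_force'],s['opening']*88.1)
E
```

```text
6.8 [-0.137  0.941 -0.241  1.837  0.491  0.423 -2.141] [-0.     0.001  0.    -0.001 -0.     0.    -0.001] [0.5661358  0.11265536 0.03314343] [9.966e-01 8.180e-02 1.000e-04 0.000e+00] [ 0.64961471  0.37045164 -0.25821269] 23.31938461923054
```

Now close at 40 N.

Request:
step_arm([
  {"dx": 0, "dy": 0, "dz": 0, "wx": 0, "wy": 0, "wz": 0, "claw": 10},
  {"dx": 0, "dy": 0, "dz": 0, "wx": 0, "wy": 0, "wz": 0, "claw": 10},
  {"dx": 0, "dy": 0, "dz": 0, "wx": 0, "wy": 0, "wz": 0, "claw": 10},
  {"dx": 0, "dy": 0, "dz": 0, "wx": 0, "wy": 0, "wz": 0, "claw": 10},
  {"dx": 0, "dy": 0, "dz": 0, "wx": 0, "wy": 0, "wz": 0, "claw": 10},
], force=40)

```text
clock: 7.3
tool_pos: [0.566, 0.1132, 0.0331]
eef_rot: [0.997, 0.082, 0.0, -0.0]
contact_force: [-1.1, 2.4, 0.2]
opening: 0.186
finger_force: 39.5
```

```bash
python3 - <<'E'
from h import *
s=get_state(); print(s['clock'],s['q'].round(3),s['qd'].round(3),s['tool_pos'],s['eef_rot'].round(4),s['contact_force'],s['opening']*88.1,s['finger_force'],s['moment'])
E
```

```text
7.3 [-0.137  0.941 -0.242  1.837  0.49   0.422 -2.141] [-0.     0.     0.001  0.    -0.001  0.    -0.   ] [0.56603727 0.11315095 0.0331485 ] [ 9.966e-01  8.200e-02  0.000e+00 -3.000e-04] [-1.0735503   2.37700396  0.18262109] 16.385243900789362 39.47275221347809 [0.35981137 0.15531429 0.01944088]
```

Request:
step_arm([
  {"dx": 0, "dy": 0, "dz": -0.1, "wx": 0, "wy": 0, "wz": 0, "claw": 10},
  {"dx": 0, "dy": 0, "dz": -0.25, "wx": 0, "wy": 0, "wz": 0, "claw": 10},
  {"dx": 0, "dy": 0, "dz": -0.4, "wx": 0, "wy": 0, "wz": 0, "claw": 10},
  {"dx": 0, "dy": 0, "dz": -0.6, "wx": 0, "wy": 0, "wz": 0, "claw": 10},
  {"dx": 0, "dy": 0, "dz": -0.8, "wx": 0, "wy": 0, "wz": 0, "claw": 10},
  {"dx": 0, "dy": 0, "dz": -1, "wx": 0, "wy": 0, "wz": 0, "claw": 10},
  {"dx": 0, "dy": 0, "dz": -1, "wx": 0, "wy": 0, "wz": 0, "claw": 10},
])

```text
clock: 8.0
tool_pos: [0.5677, 0.1127, 0.1159]
eef_rot: [0.997, 0.081, 0.002, -0.0]
contact_force: [1.1, -0.1, -3.7]
opening: 0.183
finger_force: 39.9
```

```bash
python3 - <<'E'
from h import *
s=get_state(); print(s['clock'],s['q'].round(3),s['tool_pos'],s['eef_rot'].round(4),s['contact_force'],s['opening']*88.1,s['finger_force'],s['moment'])
E
```

```text
8.0 [-0.089  0.811 -0.323  1.811  0.431  0.584 -2.088] [0.56772441 0.11273131 0.11586402] [ 9.967e-01  8.150e-02  2.400e-03 -3.000e-04] [ 1.14089253 -0.10859246 -3.71684653] 16.082118574627152 39.8692712187767 [ 0.01779286  0.05347811 -0.01867072]
```

Request:
step_arm([
  {"dx": 0, "dy": 0, "dz": -0.3, "wx": 0, "wy": 0, "wz": 0, "claw": 10},
  {"dx": 0, "dy": 0, "dz": -0.6, "wx": 0, "wy": 0, "wz": 0, "claw": 10},
  {"dx": 0, "dy": 0, "dz": -0.9, "wx": 0, "wy": 0, "wz": 0, "claw": 10},
  {"dx": 0, "dy": 0, "dz": -1, "wx": 0, "wy": 0, "wz": 0, "claw": 10},
  {"dx": 0, "dy": 0, "dz": -1, "wx": 0, "wy": 0, "wz": 0, "claw": 10},
])

```text
clock: 8.5
tool_pos: [0.5665, 0.1126, 0.1937]
eef_rot: [0.997, 0.082, 0.001, -0.0]
contact_force: [0.3, -0.4, -4.0]
opening: 0.188
finger_force: 39.9
```

Request:
step_arm([
  {"dx": 0, "dy": 0, "dz": 0, "wx": 0, "wy": 0, "wz": -0.015, "claw": 10},
  {"dx": 0, "dy": 0, "dz": 0, "wx": 0, "wy": 0, "wz": -0.04, "claw": 10},
  {"dx": 0, "dy": 0, "dz": 0, "wx": 0, "wy": 0, "wz": -0.07, "claw": 10},
  {"dx": 0, "dy": 0, "dz": 0, "wx": 0, "wy": 0, "wz": -0.1, "claw": 10},
  {"dx": 0, "dy": 0, "dz": 0, "wx": 0, "wy": 0, "wz": -0.13, "claw": 10},
  {"dx": 0, "dy": 0, "dz": 0, "wx": 0, "wy": 0, "wz": -0.16, "claw": 10},
  {"dx": 0, "dy": 0, "dz": 0, "wx": 0, "wy": 0, "wz": -0.19, "claw": 10},
  {"dx": 0, "dy": 0, "dz": 0, "wx": 0, "wy": 0, "wz": -0.21, "claw": 10},
])

```text
clock: 9.3
tool_pos: [0.565, 0.112, 0.1911]
eef_rot: [0.916, 0.402, -0.002, -0.0]
contact_force: [0.2, -0.5, -3.4]
opening: 0.186
finger_force: 39.9
```

```bash
python3 - <<'E'
from h import *
s=get_state(); print(s['clock'],s['q'].round(3),s['tool_pos'],s['eef_rot'].round(4),s['contact_force'],s['opening']*88.1,s['finger_force'],s['moment'])
E
```

```text
9.3 [ 0.054  0.737 -0.574  1.751  0.525  0.816 -1.516] [0.56501075 0.11197331 0.19111797] [ 9.158e-01  4.017e-01 -1.700e-03 -2.000e-04] [ 0.19529647 -0.47541696 -3.37269214] 16.371899909691887 39.868932366371155 [-0.09230723  0.03509273  0.00511082]
```

Request:
step_arm([
  {"dx": 0, "dy": 0, "dz": 0, "wx": 0, "wy": 0, "wz": -0.03, "claw": 10},
  {"dx": 0, "dy": 0, "dz": 0, "wx": 0, "wy": 0, "wz": -0.07, "claw": 10},
  {"dx": 0, "dy": 0, "dz": 0, "wx": 0, "wy": 0, "wz": -0.11, "claw": 10},
  {"dx": 0, "dy": 0, "dz": 0, "wx": 0, "wy": 0, "wz": -0.15, "claw": 10},
  {"dx": 0, "dy": 0, "dz": 0, "wx": 0, "wy": 0, "wz": -0.19, "claw": 10},
  {"dx": 0, "dy": 0, "dz": 0, "wx": 0, "wy": 0, "wz": -0.23, "claw": 10},
  {"dx": 0, "dy": 0, "dz": 0, "wx": 0, "wy": 0, "wz": -0.27, "claw": 10},
  {"dx": 0, "dy": 0, "dz": 0, "wx": 0, "wy": 0, "wz": -0.3, "claw": 10},
])

```text
clock: 10.1
tool_pos: [0.5652, 0.1119, 0.1911]
eef_rot: [0.633, 0.774, -0.001, -0.001]
contact_force: [0.2, 0.3, -4.0]
opening: 0.187
finger_force: 39.9
```

```bash
python3 - <<'E'
from h import *
s=get_state(); print(s['clock'],s['q'].round(3),s['tool_pos'],s['eef_rot'].round(4),s['contact_force'],s['opening']*88.1,s['finger_force'],s['moment'])
E
```

```text
10.1 [ 0.182  0.804 -0.828  1.744  0.721  0.931 -0.75 ] [0.56515095 0.11188388 0.19105752] [ 0.6331  0.7741 -0.0014 -0.0009] [ 0.21147013  0.32625487 -3.99101344] 16.486703836991268 39.869016855955124 [-0.07244534 -0.11261094  0.00031425]
```

Request:
step_arm([
  {"dx": 0, "dy": 0, "dz": 0, "wx": 0, "wy": 0, "wz": -0.03, "claw": 10},
  {"dx": 0, "dy": 0, "dz": 0, "wx": 0, "wy": 0, "wz": -0.07, "claw": 10},
  {"dx": 0, "dy": 0, "dz": 0, "wx": 0, "wy": 0, "wz": -0.11, "claw": 10},
  {"dx": 0, "dy": 0, "dz": 0, "wx": 0, "wy": 0, "wz": -0.15, "claw": 10},
  {"dx": 0, "dy": 0, "dz": 0, "wx": 0, "wy": 0, "wz": -0.19, "claw": 10},
  {"dx": 0, "dy": 0, "dz": 0, "wx": 0, "wy": 0, "wz": -0.23, "claw": 10},
  {"dx": 0, "dy": 0, "dz": 0, "wx": 0, "wy": 0, "wz": -0.27, "claw": 10},
  {"dx": 0, "dy": 0, "dz": 0, "wx": 0, "wy": 0, "wz": -0.3, "claw": 10},
])

```text
clock: 10.9
tool_pos: [0.5653, 0.1119, 0.191]
eef_rot: [0.213, 0.977, -0.001, -0.001]
contact_force: [0.2, 0.3, -4.1]
opening: 0.186
finger_force: 39.9
```

```bash
python3 - <<'E'
from h import *
s=get_state(); print(s['clock'],s['q'].round(3),s['tool_pos'],s['eef_rot'].round(4),s['contact_force'],s['opening']*88.1,s['finger_force'],s['moment'])
E
```

```text
10.9 [ 0.278  0.889 -1.054  1.739  0.878  1.068  0.055] [0.56527796 0.11187903 0.19099543] [ 2.126e-01  9.771e-01 -8.000e-04 -1.300e-03] [ 0.15033221  0.26590663 -4.07379156] 16.423326801757387 39.86923411488533 [ 0.0426449  -0.17830388  0.05646393]
```

Request:
step_arm([
  {"dx": 0, "dy": 0, "dz": 0, "wx": 0, "wy": 0, "wz": -0.03, "claw": 10},
  {"dx": 0, "dy": 0, "dz": 0, "wx": 0, "wy": 0, "wz": -0.07, "claw": 10},
  {"dx": 0, "dy": 0, "dz": 0, "wx": 0, "wy": 0, "wz": -0.11, "claw": 10},
  {"dx": 0, "dy": 0, "dz": 0, "wx": 0, "wy": 0, "wz": -0.15, "claw": 10},
  {"dx": 0, "dy": 0, "dz": 0, "wx": 0, "wy": 0, "wz": -0.175, "claw": 10},
  {"dx": 0, "dy": 0, "dz": 0, "wx": 0, "wy": 0, "wz": -0.188, "claw": 10},
  {"dx": 0, "dy": 0, "dz": 0, "wx": 0, "wy": 0, "wz": -0.188, "claw": 10},
  {"dx": 0, "dy": 0, "dz": 0, "wx": 0, "wy": 0, "wz": -0.188, "claw": 10},
])

```text
clock: 11.7
tool_pos: [0.5656, 0.1122, 0.1918]
eef_rot: [-0.078, 0.997, -0.0, -0.001]
contact_force: [1.0, -0.0, -4.4]
opening: 0.184
finger_force: 39.9
```

```bash
python3 - <<'E'
from h import *
for n in('scene','side','wrist'): snap(n,n+'4')
s=get_state(); print(s['clock'],s['q'].round(3),s['tool_pos'],s['eef_rot'].round(4),s['contact_force'],s['opening']*88.1,s['finger_force'],s['moment'])
q=s['eef_rot'];print(np.degrees(2*np.arctan2(q[1],q[0])))
w=cv2.imread('pics/wrist4.png')[:,100:540]; a=cv2.resize(cv2.imread('pics/side4.png')[80:280,190:420],None,fx=1.5,fy=1.5)
o=np.zeros((400,440+345,3),np.uint8);o[:,:440]=w;o[:300,440:]=a;cv2.imwrite('pics/c4.png',o)
E
```

```text
11.85 [ 0.321  0.944 -1.179  1.735  0.957  1.159  0.574] [0.56596574 0.11254584 0.19267338] [-7.840e-02  9.969e-01 -2.000e-04 -2.000e-04] [ 0.32708721 -0.30908145 -3.22860043] 16.423530770907295 39.91703197360039 [ 0.0367926  -0.21256877  0.05560563]
188.99825245813588
```

View pics/c4.png

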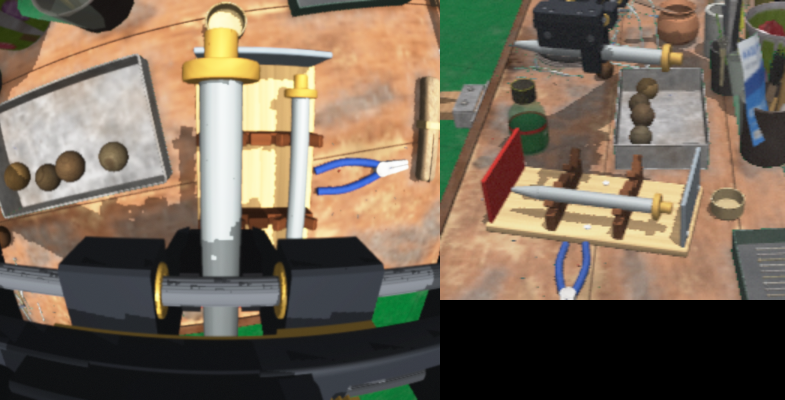

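The spindle is turned: its flange is now at the grey plate side (wrist crop ≈(220,65)) and the neighbour has not moved. Before lowering I'll check the held spindle's yaw, pitch and position.

```bash
python3 - <<'E'
from m import *
c=load('wrist4');H,S,V=cv2.split(cv2.cvtColor(c['p'],cv2.COLOR_RGB2HSV)); g=(S<60)&(V>110)
u=[];v=[]
for r in range(90,225):
    a=b=320
    while g[r,a-1] and a>285:a-=1
    while g[r,b+1] and b<358:b+=1
    if 28<b-a<48:u.append((a+b)/2);v.append(r)
print(len(u),u[0],u[-1]); d=line(c,np.array(u),np.array(v),.2117)
f=lambda x:d[3]+(x-d[2])*d[1]/d[0]
print('yaw',np.degrees(np.arctan2(d[1],d[0])),'y at .47,.5665',f(.47),f(.5665))
for n in('side4','scene4'):
    c=load(n);P=cloud(c);H,S,V=cv2.split(cv2.cvtColor(c['p'],cv2.COLOR_RGB2HSV))
    X,Y,Z=P[...,0],P[...,1],P[...,2]
    ax=.1125+(X-.5665)*np.tan(np.radians(9.2)); al=(X-.566)*.987+(Y-.1125)*.16
    m=(c['d']>0)&(abs(Z-.21)<.04)&(abs(Y-ax)<.02)
    mb=m&(S>120); ms=m&(S<60)
    if mb.sum(): print(n,'brass along',np.percentile(al[mb],[1,50,99]).round(4),Z[mb].max())
    print('steel along',np.percentile(al[ms],[.5,99.5]).round(4))
    for lo,hi in((-.08,-.06),(-.06,-.04),(.04,.06),(.06,.075),(.09,.1)):
        k=ms&(al>lo)&(al<hi); 
        if k.sum()>5: print(lo,hi,k.sum(),'ztop',np.percentile(Z[k],95).round(4),'zbot',np.percentile(Z[k],5).round(4),'ymid',np.median(Y[k]-ax[k]).round(4))
E
```

```text
135 321.0 319.0
yaw 8.935155 y at .47,.5665 0.09694155 0.11211372
side4 brass along [-0.102  -0.0878 -0.0806] 0.2281966450120696
steel along [-0.5278  0.0941]
-0.08 -0.06 112 ztop 0.2183 zbot 0.205 ymid 0.0076
-0.06 -0.04 122 ztop 0.2183 zbot 0.204 ymid 0.0077
0.04 0.06 53 ztop 0.2136 zbot 0.2037 ymid 0.0085
0.06 0.075 52 ztop 0.2178 zbot 0.2056 ymid 0.0066
0.09 0.1 17 ztop 0.2154 zbot 0.2094 ymid 0.0033
scene4 brass along [-0.1024 -0.088  -0.0584] 0.24605790972118646
steel along [-0.5137  0.0652]
-0.08 -0.06 62 ztop 0.2188 zbot 0.2109 ymid -0.0042
-0.06 -0.04 82 ztop 0.2183 zbot 0.2105 ymid -0.0039
```

Request:
step_arm([
  {"dx": 0, "dy": 0.007, "dz": 0.2, "wx": 0, "wy": 0, "wz": -0.0017, "claw": 10},
  {"dx": 0, "dy": 0.007, "dz": 0.45, "wx": 0, "wy": 0, "wz": -0.0017, "claw": 10},
  {"dx": 0, "dy": 0.007, "dz": 0.7, "wx": 0, "wy": 0, "wz": -0.0017, "claw": 10},
  {"dx": 0, "dy": 0.007, "dz": 0.9, "wx": 0, "wy": 0, "wz": -0.0017, "claw": 10},
  {"dx": 0, "dy": 0.007, "dz": 0.9, "wx": 0, "wy": 0, "wz": -0.0017, "claw": 10},
  {"dx": 0, "dy": 0.007, "dz": 0.9, "wx": 0, "wy": 0, "wz": -0.0017, "claw": 10},
  {"dx": 0, "dy": 0.007, "dz": 0.9, "wx": 0, "wy": 0, "wz": -0.0017, "claw": 10},
])

```text
clock: 12.55
tool_pos: [0.5665, 0.1138, 0.122]
eef_rot: [-0.081, 0.997, 0.0, 0.001]
contact_force: [-0.3, 1.0, -3.3]
opening: 0.18
finger_force: 39.9
```

```bash
python3 - <<'E'
from h import *
s=get_state(); print(s['clock'],s['q'].round(3),s['tool_pos'],s['eef_rot'].round(4),s['contact_force'],s['opening']*88.1,s['finger_force'],s['moment'])
q=s['eef_rot'];print(np.degrees(2*np.arctan2(q[1],q[0])))
E
```

```text
12.55 [ 0.291  1.034 -1.11   1.787  1.075  1.066  0.496] [0.56649524 0.1137969  0.12197588] [-8.140e-02  9.967e-01  4.000e-04  7.000e-04] [-0.29030109  0.97549109 -3.34124606] 15.89110572179955 39.86989885568619 [ 0.02820958 -0.19875754 -0.00576729]
189.33638071614013
```

Request:
step_arm([
  {"dx": 0, "dy": -0.01, "dz": 0.2, "wx": 0, "wy": 0, "wz": 0, "claw": 10},
  {"dx": 0, "dy": -0.01, "dz": 0.4, "wx": 0, "wy": 0, "wz": 0, "claw": 10},
  {"dx": 0, "dy": -0.01, "dz": 0.6, "wx": 0, "wy": 0, "wz": 0, "claw": 10},
  {"dx": 0, "dy": -0.01, "dz": 0.75, "wx": 0, "wy": 0, "wz": 0, "claw": 10},
  {"dx": 0, "dy": -0.01, "dz": 0.75, "wx": 0, "wy": 0, "wz": 0, "claw": 10},
  {"dx": 0, "dy": -0.01, "dz": 0.75, "wx": 0, "wy": 0, "wz": 0, "claw": 10},
  {"dx": 0, "dy": -0.01, "dz": 0.75, "wx": 0, "wy": 0, "wz": 0, "claw": 10},
])

```text
clock: 13.25
tool_pos: [0.5665, 0.1129, 0.0617]
eef_rot: [-0.081, 0.997, 0.0, 0.001]
contact_force: [-0.3, 0.3, -4.2]
opening: 0.186
finger_force: 39.9
```

```bash
python3 - <<'E'
from h import *
s=get_state(); print(s['clock'],s['q'].round(3),s['tool_pos'],s['eef_rot'].round(4),s['contact_force'],s['opening']*88.1,s['finger_force'],s['moment'])
q=s['eef_rot'];print(np.degrees(2*np.arctan2(q[1],q[0])))
E
```

```text
13.25 [ 0.267  1.115 -1.048  1.811  1.18   0.999  0.429] [0.56651543 0.11289509 0.06167142] [-8.140e-02  9.967e-01  4.000e-04  5.000e-04] [-0.34519019  0.29027105 -4.24780775] 16.358793222100136 39.87480819225311 [ 0.09219403 -0.21832614 -0.00957458]
189.34064287179308
```

Request:
step_arm([
  {"dx": 0, "dy": 0, "dz": 0.07, "wx": 0, "wy": 0, "wz": 0, "claw": 10},
  {"dx": 0, "dy": 0, "dz": 0.14, "wx": 0, "wy": 0, "wz": 0, "claw": 10},
  {"dx": 0, "dy": 0, "dz": 0.2, "wx": 0, "wy": 0, "wz": 0, "claw": 10},
  {"dx": 0, "dy": 0, "dz": 0.25, "wx": 0, "wy": 0, "wz": 0, "claw": 10},
  {"dx": 0, "dy": 0, "dz": 0.29, "wx": 0, "wy": 0, "wz": 0, "claw": 10},
  {"dx": 0, "dy": 0, "dz": 0.32, "wx": 0, "wy": 0, "wz": 0, "claw": 10},
  {"dx": 0, "dy": 0, "dz": 0.335, "wx": 0, "wy": 0, "wz": 0, "claw": 10},
  {"dx": 0, "dy": 0, "dz": 0.335, "wx": 0, "wy": 0, "wz": 0, "claw": 10},
])

```text
clock: 14.05
tool_pos: [0.5661, 0.1125, 0.0343]
eef_rot: [-0.081, 0.997, 0.0, -0.0]
contact_force: [-0.0, 0.2, -3.4]
opening: 0.185
finger_force: 39.9
```

```bash
python3 - <<'E'
from h import *
s=get_state(); print(s['clock'],s['tool_pos'],s['eef_rot'].round(4),s['contact_force'],s['moment'])
E
```

```text
14.05 [0.56609747 0.11254344 0.03428083] [-8.140e-02  9.967e-01  1.000e-04 -0.000e+00] [-0.00381086  0.15272283 -3.39344547] [ 0.07700277 -0.17525913 -0.00860903]
```

Not touching yet, so I'll go down another 1.5 mm slowly.

Request:
step_arm([
  {"dx": 0, "dy": 0, "dz": 0.005, "wx": 0, "wy": 0, "wz": 0, "claw": 10},
  {"dx": 0, "dy": 0, "dz": 0.01, "wx": 0, "wy": 0, "wz": 0, "claw": 10},
  {"dx": 0, "dy": 0, "dz": 0.014, "wx": 0, "wy": 0, "wz": 0, "claw": 10},
  {"dx": 0, "dy": 0, "dz": 0.014, "wx": 0, "wy": 0, "wz": 0, "claw": 10},
  {"dx": 0, "dy": 0, "dz": 0.014, "wx": 0, "wy": 0, "wz": 0, "claw": 10},
])

```text
clock: 14.55
tool_pos: [0.5663, 0.1129, 0.0336]
eef_rot: [-0.082, 0.997, 0.0, 0.0]
contact_force: [0.1, 0.8, 0.2]
opening: 0.19
finger_force: 39.6
```

```bash
python3 - <<'E'
from h import *
s=get_state(); print(s['clock'],s['tool_pos'],s['eef_rot'].round(4),s['contact_force'],s['moment'])
E
```

```text
14.55 [0.56629539 0.11294133 0.03356337] [-8.150e-02  9.967e-01  4.000e-04  3.000e-04] [0.14639324 0.82151937 0.20742206] [ 0.28829684 -0.06381434 -0.04513668]
```

The rest now carries the weight. I'll ease the grip, then open.

Request:
step_arm([
  {"dx": 0, "dy": 0, "dz": 0, "wx": 0, "wy": 0, "wz": 0, "claw": 10},
  {"dx": 0, "dy": 0, "dz": 0, "wx": 0, "wy": 0, "wz": 0, "claw": 10},
  {"dx": 0, "dy": 0, "dz": 0, "wx": 0, "wy": 0, "wz": 0, "claw": 10},
], force=5)

```text
clock: 14.85
tool_pos: [0.5663, 0.1129, 0.0335]
eef_rot: [-0.081, 0.997, 0.0, 0.0]
contact_force: [-0.0, 1.1, 1.4]
opening: 0.2
finger_force: 4.9
```

Request:
step_arm([
  {"dx": 0, "dy": 0, "dz": 0, "wx": 0, "wy": 0, "wz": 0, "claw": 22},
  {"dx": 0, "dy": 0, "dz": 0, "wx": 0, "wy": 0, "wz": 0, "claw": 22},
  {"dx": 0, "dy": 0, "dz": 0, "wx": 0, "wy": 0, "wz": 0, "claw": 50},
  {"dx": 0, "dy": 0, "dz": 0, "wx": 0, "wy": 0, "wz": 0, "claw": 58},
  {"dx": 0, "dy": 0, "dz": 0, "wx": 0, "wy": 0, "wz": 0, "claw": 58},
  {"dx": 0, "dy": 0, "dz": 0, "wx": 0, "wy": 0, "wz": 0, "claw": 58},
])

```text
clock: 15.45
tool_pos: [0.5662, 0.1123, 0.0332]
eef_rot: [-0.081, 0.997, -0.0, -0.0]
contact_force: [0.3, -0.6, 0.7]
opening: 0.585
finger_force: 0.0
```

Request:
step_arm([
  {"dx": 0, "dy": 0, "dz": -0.2, "wx": 0, "wy": 0, "wz": 0, "claw": 58},
  {"dx": 0, "dy": 0, "dz": -0.4, "wx": 0, "wy": 0, "wz": 0, "claw": 58},
  {"dx": 0, "dy": 0, "dz": -0.7, "wx": 0, "wy": 0, "wz": 0, "claw": 58},
  {"dx": 0, "dy": 0, "dz": -1, "wx": 0, "wy": 0, "wz": 0, "claw": 58},
  {"dx": 0, "dy": 0, "dz": -1, "wx": 0, "wy": 0, "wz": 0, "claw": 58},
])

```text
clock: 15.95
tool_pos: [0.568, 0.1142, 0.118]
eef_rot: [-0.082, 0.997, 0.001, 0.003]
contact_force: [-0.2, 0.4, 0.3]
opening: 0.66
finger_force: 0.0
```

Request:
step_arm([
  {"dx": 0, "dy": 0, "dz": -0.4, "wx": 0, "wy": 0, "wz": 0, "claw": 58},
  {"dx": 0, "dy": 0, "dz": -0.8, "wx": 0, "wy": 0, "wz": 0, "claw": 58},
  {"dx": 0, "dy": 0, "dz": -1, "wx": 0, "wy": 0, "wz": 0, "claw": 58},
  {"dx": 0, "dy": 0, "dz": -1, "wx": 0, "wy": 0, "wz": 0, "claw": 58},
])

```text
clock: 16.35
tool_pos: [0.5671, 0.1132, 0.1955]
eef_rot: [-0.081, 0.997, 0.0, 0.002]
contact_force: [-0.4, 0.5, -0.6]
opening: 0.657
finger_force: 0.0
```

```bash
python3 - <<'E'
from h import *
for n in('scene','side','wrist'): snap(n,n+'5')
s=get_state(); print(s['clock'],s['q'].round(3),s['tool_pos'],s['contact_force'],s['opening'])
w=cv2.imread('pics/wrist5.png')[:,100:540]; a=cv2.resize(cv2.imread('pics/side5.png')[130:260,190:420],None,fx=1.5,fy=1.5);b=cv2.resize(cv2.imread('pics/scene5.png')[145:265,250:450],None,fx=1.7,fy=1.7)
o=np.zeros((410,440+345,3),np.uint8);o[:400,:440]=w;o[:195,440:]=a;o[200:404,440:780]=b;cv2.imwrite('pics/c5.png',o)
E
```

```text
16.5 [ 0.32   0.944 -1.175  1.736  0.955  1.156  0.582] [0.56555453 0.11156419 0.19173758] [ 0.37069104 -0.23517327  0.26285263] 0.6587416879125684
```

View pics/c5.png

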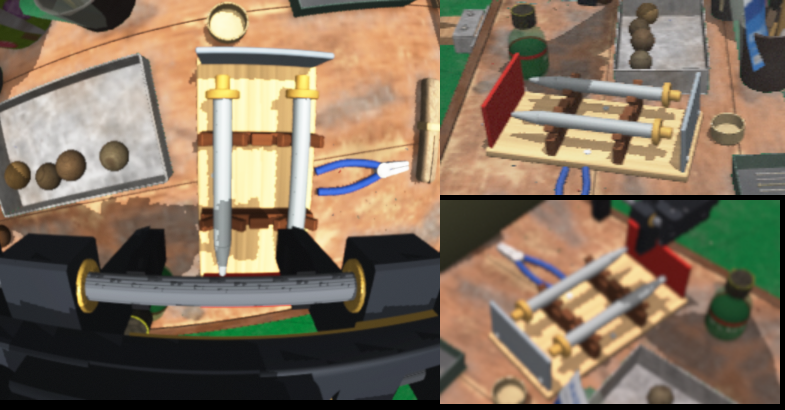

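Both spindles now lie parallel in the notches, with noses to the red plate and flanges level at wrist crop rows ≈93. Their surroundings are unchanged. I'll check the heights, then hand in.

```bash
python3 - <<'E'
from h import *
ok=True
for n in('side5','scene5'):
    c=load(n);P=cloud(c);S=cv2.split(cv2.cvtColor(c['p'],cv2.COLOR_RGB2HSV))[1];X,Y,Z=P[...,0],P[...,1],P[...,2]
    for y0 in(.1128,.1872):
        ax=y0+(X-.5665)*.162; m=(c['d']>0)&(S<70)&(abs(Y-ax)<.016)&(Z>.04)&(Z<.09)
        z=[float(np.percentile(Z[m&(abs(X-x)<.015)],95).round(4)) if (m&(abs(X-x)<.015)).sum()>8 else None for x in(.5,.53,.567,.6,.62)]
        print(n,y0,z); ok&=all(abs(q-.0605)<.003 for q in z if q)
print(ok)
if ok: print(workorder.finish_job())
E
```

```text
side5 0.1128 [0.0607, 0.0604, 0.0602, 0.0602, 0.0607]
side5 0.1872 [0.0606, 0.0605, 0.0603, 0.0605, 0.0601]
scene5 0.1128 [0.0605, 0.0609, 0.0599, 0.0607, 0.0603]
scene5 0.1872 [0.0605, 0.0607, 0.0608, 0.0605, 0.0604]
True
the job is handed in; nothing more can be done
None
```

The wrong-way spindle is turned end for end and back in its own notches, nose to the red plate and level with its neighbour; nothing else moved in the final pictures, and I handed the job in at about 16.5 s.

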